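# Clamp the well plate in its hold-down jig

### The job

Clamp the well plate down in its jig: push the swinging clamp strap with the outside of the fingers round over the plate until it rests against its stop, and only then push the cam lever fully down, away from the strap, so that the rubber foot presses on the plate. Leave the plate seated in its nest and everything else standing where it is, with nothing lifted.

Things in the scene. Friction and masses are not known exactly. Their poses are not given: they have to be found in the camera images.
- jig: hold-down jig, fixed: aluminium base 126 mm along x, y from -98 to +136 mm, top 12 mm above the bench; grey nest rim, 18 mm high, round the well plate. Origin: on the bench under the nest's centre, z up. A vertical post stands at x 0, y 100 mm in this frame, a steel stop pin (8 mm thick, 68 mm high) at x 15.5, y 78 mm.
- post_axis (a point): point on the post's vertical axis, about which the clamp strap swings, 57 mm above the bench (half height of the strap)
- strap_end (a point): outer end of the clamp strap, 112 mm from the post axis, at the middle of its width and height. The strap is a level steel bar 22 mm wide and 14 mm thick, from 50 to 64 mm above the bench (6 mm lower when clamped), with rounded end; its rubber foot (22 mm round) hangs below it 100 mm from the post axis.
- clamp_strap (a joint): swing of strap, foot and lever about the post, rad. 0 = strap points along the jig's -x, grows counterclockwise from above; 1.571 = strap points along the jig's -y, over the plate, at the stop (limit). Starts between 0.05 and 0.5. Stiff: stays where it is left; needs about 0.12 N m (1.5 N at 85 mm from the post).
- cam_lever (a joint): cam lever, rad. 0 = upright, grows as the lever goes down on the side away from the strap; 1.5 = fully down, nearly level (limit). Starts between 0.1 and 0.5. Stays where it is left; needs about 0.12 N m (2 N at 60 mm from its pivot). Pressing it lowers the strap by 4 mm per rad; the foot then meets the plate, sprung.
- cam_pivot (a point): middle of the cam lever's level hinge axle, on the post axis, 78 mm above the bench; the axle is at right angles to the strap. Fork cheeks 31 mm apart over their outsides reach 88 mm height.
- lever_end (a point): free end of the cam lever, 85 mm from cam_pivot. The lever is straight; its black grip, from 45 to 85 mm from the pivot, is 18 mm wide and 10 mm thick.
- foot_face (a point): centre of the underside of the strap's rubber foot; 30.5 mm above the bench while unclamped
- foot: the rubber foot under the strap with its spring (origin on the post axis, not at the foot; see foot_face)
- well_plate: white 96-well plate, 86 x 128 x 15 mm, loose in the jig's nest, long side along the jig's y. Origin: centre of its underside, 12 mm above the bench; its top is 26 mm above the bench (27 at the rim).
- petri_dish: round lidded dish, 58 mm across, 14 mm high, on the bench beside the jig; bystander; origin centre of underside
- dropper_bottle: small amber dropper bottle, 34 mm across, 102 mm high, behind the jig; bystander; origin centre of underside
- marker: white marker pen with black cap, 132 mm long, 13 mm thick, lying beside the jig; bystander; origin centre of underside
- tip_box: blue and white pipette tip box, 88 x 123 x 66 mm, at the left; bystander; origin centre of underside
- spare_plate: second 96-well plate, 86 x 128 x 15 mm, on the bench at the right, not in a jig; bystander; origin centre of underside
- timer: white bench timer, 66 x 66 x 18 mm, left of the jig near the front edge; bystander; origin centre of underside
- beaker: clear beaker, 72 mm across, 90 mm high, at the left; bystander; origin centre of underside

How it is judged:
By the outcome, as a careful person would: the job done as asked, in the order asked, and still so for the second after the job is handed in, with the robot touching nothing.
It also fails if it takes over 48 s, if anything falls off the work surface, if the arm or the gripper's body presses on something with over 40 N, if the wrist force passes 120 N, or if a joint passes its speed limit or range.

### The arm

A 6-joint arm with a two-finger parallel gripper is mounted at the origin on a cart in front of the work surface, level with it; the furniture and walls round the work are solid. World frame = base frame: x ahead of the robot, y to its left, z up, the work surface at z = 0. Lengths are in mm, angles in rad, forces in N, time in s.
With the tool pointing down it reaches from about 350 to 975 mm from the base axis. Payload 4.9 kg.
Tool frame: the origin (TCP) lies between the finger pads; the fingertips stand 8 mm ahead of it and the grasp point (between the pads) lies 11 mm behind it; z points along the fingers, y is the line along which they close (so a half turn about z gives the same grasp; the last joint's range is limited). The gripper opens to 85 mm and grips with 20 to 120 N. Pads are 22 mm wide; open, the fingers measure 114 mm over their backs; the gripper's body (76 mm by 85 mm) begins 54 mm behind the grasp point. The pads swing forward as they close: fully open they stand 13 mm farther back than shut.
Start: joints at [-1.331, 0.053, 1.613, -0, 1.476, -0.119], TCP at [219.463, -585.182, 239.304] pointing down, gripper open.
Joint ranges: [-3.01, 3.01], [-1.01, 2.22], [0.06, 2.58], [-1.02, 4.17], [0.09, 2.62], [-3.14, 3.14]. Speed limits (rad/s): [2.57, 2.57, 3.14, 3.14, 3.14, 3.14].

### API

Orientations are given as a 3x3 rotation matrix whose columns are the frame's x, y, z axes.
In Python, from bench import arm gives the robot as it stands. Calls block until the motion is done:
- arm.move_ptp(position, orientation): joint-space move of the TCP to a pose.
- arm.move_l(position, ori=None, vel=150, stop_force=None): straight line of the TCP; ori=None keeps the orientation; vel is the mean speed in mm/s. With stop_force (N) it stops when the force on the tool has changed by that much, and returns True; else False.
- arm.move_joints(angles): joint-space move.
- arm.gripper_open() and arm.close(grip_force=None): open the fingers fully, or close them until they stop; grip_force is the grip in N (None keeps the last).
- arm.sleep(seconds).
- arm.ik(position, orientation): joint angles nearest the present ones, or None.
- arm.state(): the state.
- arm.grab_frame(name): name is "scene" or "top"; returns a dict with "color" (384x512x3 uint8, blue, green, red), "fx", "fy", "cx", "cy" (pixels), "R" (3x3) and "t" (3): a world point X has camera coordinates R X + t. Camera axes: x right, y down, z forward; pixel columns grow to the right and rows downward; lengths in mm; the calibration is good to about 2 mm. A picture is of the moment at which its call begins. There is no depth.
A pose or a line that the arm cannot do raises arm.IKError and nothing moves.
- arm.hand_in(): hands the job in; it is judged then, once.
The state is a dict: "t": time; "joint_pos": joint angles; "joint_velocities": joint speeds; "joint_torque": joint torques, N m; "tool_pos": TCP position; "eef_rot": TCP orientation; "force": force on the tool from outside, world axes, zero at the start; "torque": the same for the moment, N m; "finger_gap": finger opening in mm; "finger_force": force on a finger pad.
Only numpy, scipy, OpenCV 4.12 (cv2) and the standard library are available. Lean on these libraries where they do the work, as an engineer would, in place of code of your own. Each camera call takes 0.05 s, during which the arm holds its last target. There are 200 camera calls.

## Working session

There is one attempt and no reset: what is moved stays moved. The work goes in short steps, each a Python script; the robot and the scene stay as the last script left them, time stands still between calls to the robot, and variables do not carry over. Pictures are saved under pics/ and viewed, at most 10 in all, crops included, and the job is handed in when it is done.

```bash
mkdir -p pics; python3 - <<'E'
from bench import arm
import cv2,numpy as np
for n in("scene","top"):
    f=arm.grab_frame(n); cv2.imwrite(f"pics/{n}0.png",cv2.resize(f["color"],(800,600),interpolation=cv2.INTER_CUBIC))
    np.savez(f"{n}0.npz",**f)
    print(n,f["fx"],f["fy"],f["cx"],f["cy"],np.round(f["R"],3).tolist(),np.round(f["t"],1), np.round(-f["R"].T@f["t"]))
s=arm.state();print(s["t"],s["eef_rot"],s["finger_gap"])
E
```

```text
scene 372.8112907145341 372.8112907145341 252.00508589725496 190.87862009013176 [[-0.855, -0.518, -0.013], [-0.18, 0.32, -0.93], [0.486, -0.793, -0.367]] [482.3 212.7 969.8] [-21. 951. 560.]
top 434.99563432819673 434.99563432819673 255.70098924003187 193.7477687078575 [[0.006, -1.0, 0.004], [-0.988, -0.007, -0.151], [0.151, -0.003, -0.989]] [  35.7  540.7 1311.4] [ 336.   44. 1378.]
0.1 [[ 9.36300879e-01  3.51198610e-01 -4.47544502e-04]
 [ 3.51198833e-01 -9.36299196e-01  1.78746026e-03]
 [ 2.08718000e-04 -1.83077772e-03 -9.99998302e-01]] 85.22811861674978
```

View pics/top0.png

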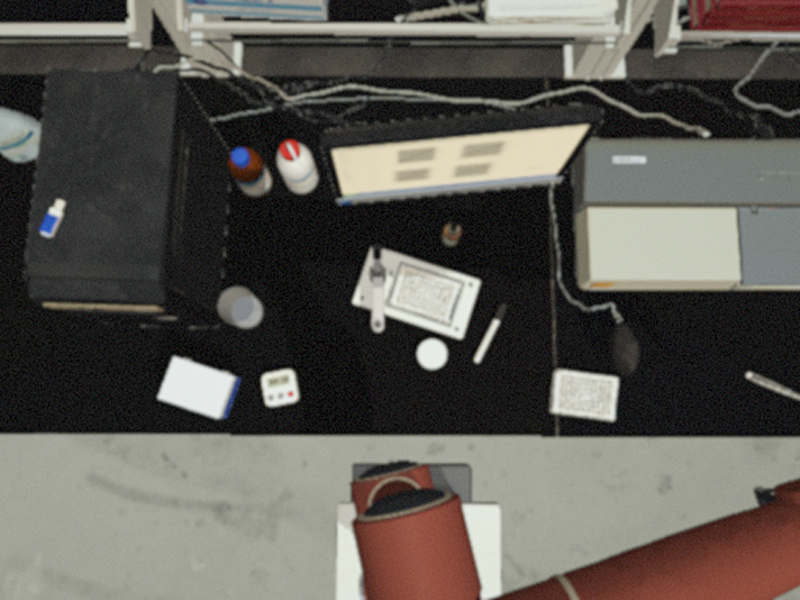

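View pics/scene0.png

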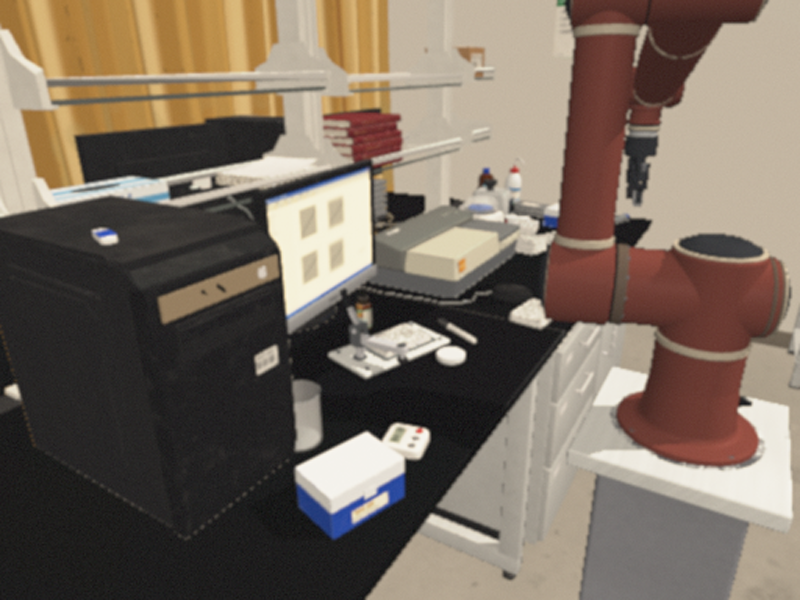

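The top view shows the jig at about (352–480, 245–340) with the strap pointing down to (377,328), and the bottle at (452,235). The dish is at (432,353) and the marker at (490,335). I'll take a closer crop.

```bash
cat > h.py <<'E'
import numpy as np,cv2
def ray(f,u,v,z):
    R,t=f["R"],f["t"]; c=-R.T@t
    d=R.T@np.array([(u-f["cx"])/f["fx"],(v-f["cy"])/f["fy"],1.]); return c+d*(z-c[2])/d[2]
def proj(f,X):
    p=f["R"]@np.asarray(X,float)+f["t"]; return np.array([p[0]/p[2]*f["fx"]+f["cx"],p[1]/p[2]*f["fy"]+f["cy"]])
E
python3 - <<'E'
import numpy as np,cv2
from h import *
f=dict(np.load("top0.npz")); im=f["color"]
a=cv2.resize(im[140:240,215:335],None,fx=6,fy=6,interpolation=cv2.INTER_CUBIC)  # 720x600
cv2.imwrite("pics/c1.png",a)
g=cv2.cvtColor(im,cv2.COLOR_BGR2GRAY); m=(g>90).astype(np.uint8)
cs,_=cv2.findContours(m,cv2.RETR_EXTERNAL,cv2.CHAIN_APPROX_NONE)
for c in cs:
    x,y,w,h=cv2.boundingRect(c)
    if 100<y<280 and 100<x<420 and cv2.contourArea(c)>40: print(x,y,w,h,cv2.contourArea(c),cv2.minAreaRect(c))
E
```

```text
352 236 45 34 1199.5 ((373.7732238769531, 252.4051971435547), (43.88909149169922, 29.748010635375977), 7.4314093589782715)
167 236 25 25 483.5 ((178.76922607421875, 247.84616088867188), (23.14170265197754, 23.533939361572266), 78.69007110595703)
266 216 21 21 317.5 ((276.0, 226.0), (20.0, 20.0), 90.0)
303 204 18 29 138.0 ((311.1000061035156, 217.80003356933594), (5.366562843322754, 31.752164840698242), 26.56505012512207)
378 194 20 12 42.5 ((389.0147705078125, 197.53770446777344), (20.61353874206543, 8.875272750854492), 23.629379272460938)
139 184 29 26 523.0 ((153.88461303710938, 196.42308044433594), (29.67646026611328, 22.46535873413086), 33.690067291259766)
225 158 83 60 3045.0 ((264.262939453125, 192.08480834960938), (76.0138931274414, 52.80447769165039), 17.87869644165039)
156 108 18 17 116.0 ((165.9655303955078, 117.91378784179688), (11.215906143188477, 19.202104568481445), 49.76364517211914)
```

View pics/c1.png

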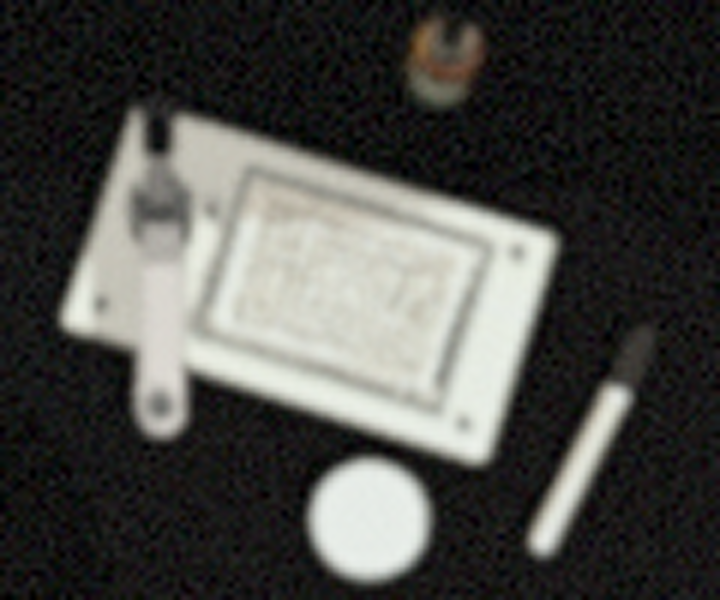

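The crop shows base corners at (135,105), (62,322), (487,465), (560,235). The post is at about (160,215), the strap tip at (160,440) and the lever end at (155,105). The dish is at (370,520) and the bottle top at (448,55).

```bash
python3 - <<'E'
from h import *
f=dict(np.load("top0.npz"))
P=lambda u,v,z: ray(f,(u+.5)/6-.5+215,(v+.5)/6-.5+140,z)
W=np.array([P(*c,12)[:2] for c in[(135,105),(62,322),(487,465),(560,235)]])
J=np.array([(63,136),(-63,136),(-63,-98),(63,-98)],float)
wc,jc=W.mean(0),J.mean(0); A=J-jc;B=W-wc
a=np.arctan2((A[:,0]*B[:,1]-A[:,1]*B[:,0]).sum(),(A*B).sum())
R=np.array([[np.cos(a),-np.sin(a)],[np.sin(a),np.cos(a)]]); o=wc-R@jc
print("yaw",a,"o",o,"res",np.round(B-A@R.T,1).tolist())
post=o+R@[0,100]; print("post",post,"pin",o+R@[15.5,78])
end=P(160,440,60)[:2]; tip=end-post
print("end",end,np.hypot(*tip),"q",(np.arctan2(tip[1],tip[0])-a-np.pi)%(2*np.pi))
print("lever end",P(155,105,155),"bottle",P(448,50,100),"dish",P(370,520,14),"marker",P(540,550,8),P(645,335,8))
np.savez("jig.npz",a=a,o=o)
for z in(140,150,158):print(z,P(157,110,z))
print([np.round((proj(f,[*post,z])-[215,140]+.5)*6) for z in(57,64,88)])
E
```

```text
yaw -0.30849190471911325 o [563.14377331 -12.70590423] res [[-0.6, 2.0], [1.5, 0.9], [-2.0, -0.6], [1.1, -2.2]]
post [593.50598134  82.5733502 ] pin [601.59458001  56.90577198]
end [478.26938071  82.9002728 ] 115.23706436370625 q 0.3056549438369718
lever end [629.61650162  84.27740695 155.        ] bottle [672.25460573 -61.11587377 100.        ] dish [441.92591342 -25.97382452  14.        ] marker [ 427.2288383  -115.41970798    8.        ] [ 541.59118692 -172.45176321    8.        ]
140 [630.73452692  83.77330927 140.        ]
150 [628.35415773  83.4508596  150.        ]
158 [626.44986237  83.19289987 158.        ]
[array([164., 219.]), array([163., 216.]), array([162., 207.])]
```

```bash
cat >> h.py <<'E'
J=np.load("jig.npz") ; a=float(J["a"]); o=J["o"]
Rj=np.array([[np.cos(a),-np.sin(a)],[np.sin(a),np.cos(a)]]); post=o+Rj@[0,100]
def ori(th):  # tool down, x axis at world angle th
    c,s=np.cos(th),np.sin(th); return np.array([[c,s,0],[s,-c,0],[0,0,-1.]])
def strap_pose(q,r,off,z):  # TCP behind the strap (clockwise side) by off
    th=np.pi+q+a; u=np.array([np.cos(th),np.sin(th)]); n=np.array([-u[1],u[0]])
    return np.array([*(post+r*u-off*n),z]), ori(q+a)
E
python3 - <<'E'
from bench import arm
from h import *
arm.close(20)
p,O=strap_pose(.30,85,50,220); arm.move_ptp(p,O)
p[2]=58; print(arm.move_l(p,vel=150,stop_force=15))
for q in np.arange(.30,1.5,.15):
    p,O=strap_pose(q,85,26,58)
    h=arm.move_l(p,O,vel=80,stop_force=20); s=arm.state()
    print(round(q,2),h,s["force"].round(1) if hasattr(s["force"],"round") else s["force"],s["t"])
    if h: break
f=arm.grab_frame("top"); np.savez("top1.npz",**f)
cv2.imwrite("pics/c2.png",cv2.resize(f["color"][140:240,215:335],None,fx=6,fy=6,interpolation=cv2.INTER_CUBIC))
g=arm.grab_frame("scene")["color"];cv2.imwrite("pics/s2.png",cv2.resize(g[160:260,180:310],None,fx=5,fy=5,interpolation=cv2.INTER_CUBIC))
E
```

```text
False
0.3 False [ 0.2 -0.3  0.3] 5.2833
0.45 False [-0.5 -0.7 -0.2] 5.6
0.6 False [0.2 0.6 0.4] 5.9167
0.75 False [-0.4  1.  -0.4] 6.2333
0.9 False [ 0.7 -0.5  0.4] 6.55
1.05 False [-0.9 -0.8 -0. ] 6.8667
1.2 False [ 1.1 -0.2  1. ] 7.1833
1.35 False [-0.2 -0.   0.3] 7.5
```

View pics/s2.png

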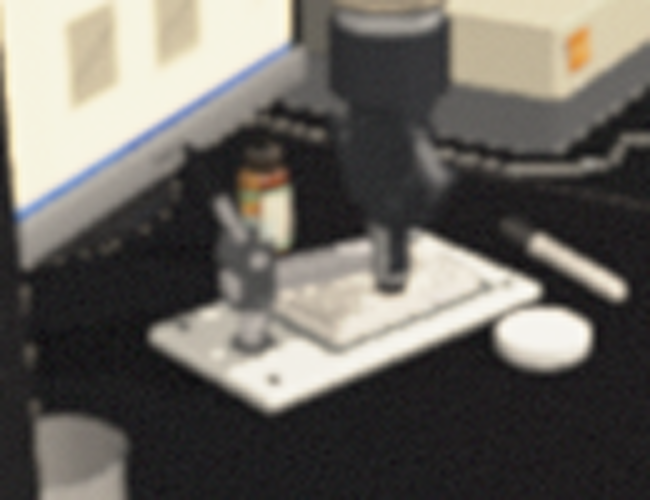

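The scene crop shows the strap at (320,265) swung over the plate, with the closed fingers behind it at (390,270). I'll push on to the stop.

```bash
python3 - <<'E'
from bench import arm
from h import *
for q in np.arange(1.38,1.75,.03):
    p,O=strap_pose(q,85,26,58)
    h=arm.move_l(p,O if q<1.57 else None,vel=40,stop_force=9); s=arm.state()
    print(round(q,2),h,np.round(s["force"],1))
    if h: break
s=arm.state(); p=np.array(s["tool_pos"]); print(p,s["t"])
th=np.pi+np.pi/2+a; n=np.array([-np.sin(th),np.cos(th),0])
p=p-25*n; arm.move_l(p,vel=120); p[2]=215; arm.move_l(p,ori(np.pi/2+a),vel=250)
d=np.array([*(Rj@[0,1]),0]); c=np.array([*post,0])-d*100; c[2]=215; arm.move_l(c,vel=200)
f=arm.grab_frame("top"); np.savez("top1.npz",**f)
A=cv2.resize(f["color"][145:235,215:315],None,fx=6,fy=6,interpolation=cv2.INTER_CUBIC)
f=arm.grab_frame("scene"); np.savez("scene1.npz",**f)
cv2.imwrite("pics/t3.png",A)
cv2.imwrite("pics/s3.png",cv2.resize(f["color"][160:260,180:310],None,fx=6,fy=6,interpolation=cv2.INTER_CUBIC)); print(arm.state()["t"])
E
```

```text
1.38 False [-0.6 -0.5 -0.6]
1.41 False [-0.4  0.6 -0.4]
1.44 False [ 0.1  0.6 -0.1]
1.47 False [-0.6  0.4 -0.7]
1.5 False [ 0.3 -0.3 -0.2]
1.53 False [-0.7 -0.1 -0.6]
1.56 False [-0.6 -0.1 -1.1]
1.59 False [-0.4  1.  -0. ]
1.62 False [-4.1  2.8  2.9]
1.65 False [-10.5   6.9   7.4]
1.68 False [-17.9  10.6  13.2]
1.71 False [-25.3  12.3  18.4]
1.74 False [-32.2  15.5  24.7]
[547.55219138   6.59828622  56.96165589] 10.85
12.5583
```

View pics/s3.png

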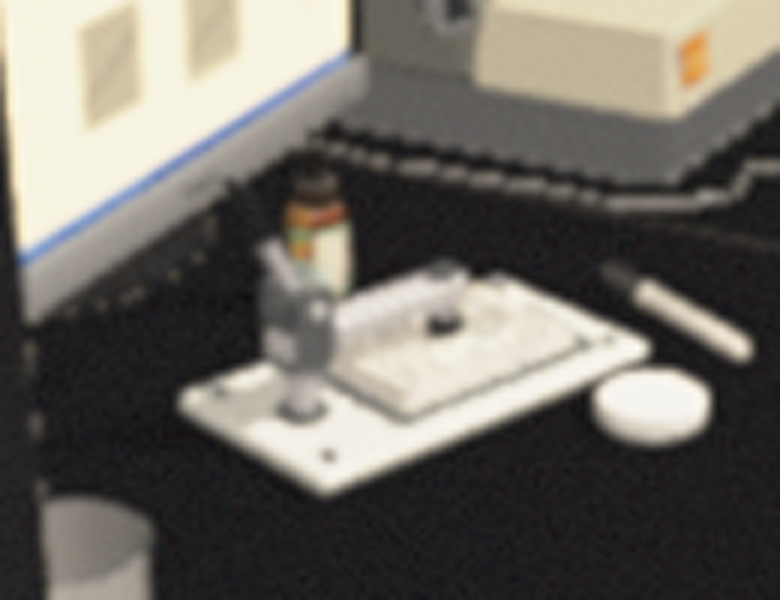

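View pics/t3.png

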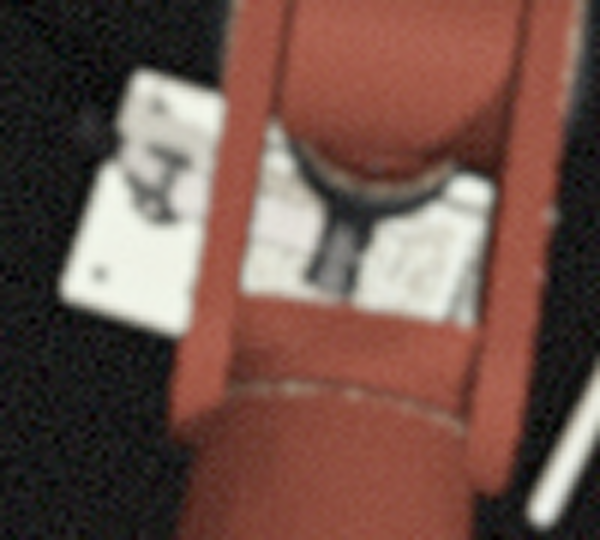

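The scene crop shows the strap over the plate with its foot at (445,320), and the rise in force confirmed the stop. The lever leans away from the strap, from (300,300) up to about (240,190). Next is the lever.

```bash
python3 - <<'E'
from bench import arm
from h import *
d=np.array([*(Rj@[0,1]),0]); z=np.array([0,0,1.]); P0=np.array([*post,78.]); O=ori(np.pi/2+a)
def tcp(q,s=66,ex=0):  # leading lower finger edge on the lever's upper face
    c=P0+s*(np.sin(q)*d+np.cos(q)*z)+(5-ex)*(-np.cos(q)*d+np.sin(q)*z)
    return c-11*d+8*z
p=tcp(.1); st=p-30*d; 
arm.move_l([st[0],st[1],215],O,vel=200); arm.move_l(st,vel=120,stop_force=15)
for q in list(np.arange(.1,1.45,.15))+[1.45,1.5]:
    h=arm.move_l(tcp(q),vel=80,stop_force=25); s=arm.state()
    print(round(q,2),h,np.round(s["force"],1))
    if h: break
print("press")
for ex in range(2,16,2):
    if h: break
    h=arm.move_l(tcp(1.5,ex=ex),vel=30,stop_force=15); s=arm.state()
    print(ex,h,np.round(s["force"],1),np.round(s["tool_pos"],1))
    if np.linalg.norm(s["force"])>20: break
print(s["t"])
E
```

```text
0.1 False [-0.3  0.6  0.4]
0.25 False [-1.  -0.1 -0.1]
0.4 False [ 0.2 -0.8  0.6]
0.55 False [-0.6 -0.3  0.2]
0.7 False [-0.5  0.6  0.5]
0.85 False [ 0.3  0.7 -0.5]
1.0 False [ 0.1 -0.3 -0. ]
1.15 False [ 0.8  0.5 -0.5]
1.3 False [-0.8 -0.2 -0.9]
1.45 False [-0.5 -0.2 -0.4]
1.5 False [ 0.1 -0.7  0.2]
press
2 False [-3.9 -0.3  6.6] [610.3 134.5  95. ]
4 False [-5.4 -0.7 12.5] [610.9 134.5  94.7]
6 False [-7.2 -3.4 17.6] [611.9 134.3  94.5]
8 False [-8.7 -4.2 24. ] [613.1 134.2  94.3]
17.9333
```

```bash
python3 - <<'E'
from bench import arm
from h import *
p=np.array(arm.state()["tool_pos"]); p[2]=230; arm.move_l(p,vel=200)
arm.move_joints([-1.331,0.053,1.613,0,1.476,.4])
f=arm.grab_frame("top"); np.savez("top2.npz",**f)
cv2.imwrite("pics/t4.png",cv2.resize(f["color"][140:240,215:335],None,fx=6,fy=6,interpolation=cv2.INTER_CUBIC))
f=arm.grab_frame("scene"); np.savez("scene2.npz",**f)
cv2.imwrite("pics/s4.png",cv2.resize(f["color"][160:260,180:310],None,fx=6,fy=6,interpolation=cv2.INTER_CUBIC)); print(arm.state()["t"])
E
```

```text
21.775
```

View pics/t4.png

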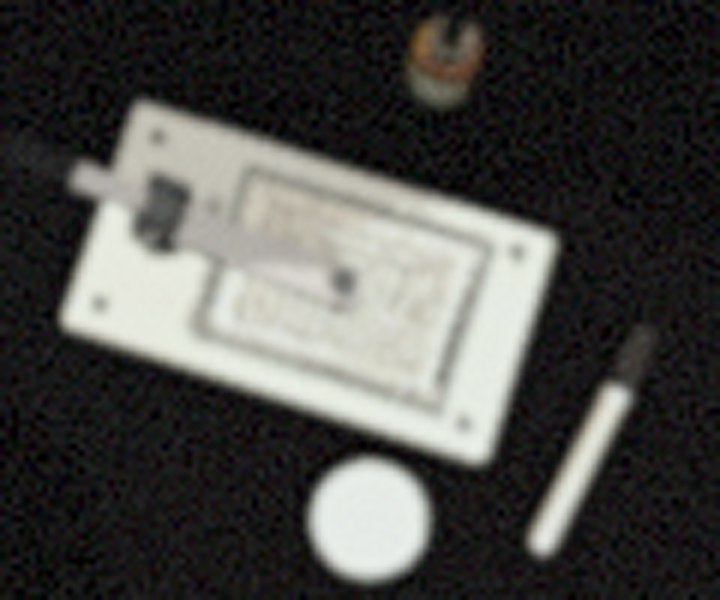

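View pics/s4.png

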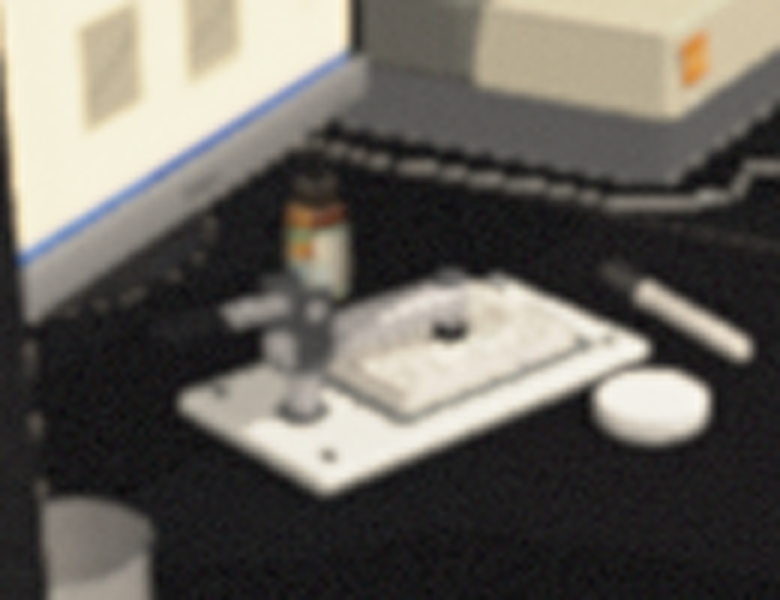

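The top view shows the strap over the plate with its end screw at (342,283) and the lever down at (80,178). In the scene crop the foot is at (450,328), and the bystanders haven't moved. I'll check that the strap angle didn't drift off the stop.

```bash
python3 - <<'E'
from h import *
def foot(f):  # dark foot centroid in scene view
    g=cv2.GaussianBlur(cv2.cvtColor(f["color"],cv2.COLOR_BGR2GRAY),(3,3),0)[207:222,246:264].astype(float)
    w=np.clip(110-g,0,None); y,x=np.mgrid[207:222,246:264]; return np.array([(w*x).sum(),(w*y).sum()])/w.sum()
F1,F2,T=[dict(np.load(n)) for n in("scene1.npz","scene2.npz","top2.npz")]
print("foot px",foot(F1),foot(F2))
def pt(q,r,z): th=np.pi+q+a; return [post[0]+r*np.cos(th),post[1]+r*np.sin(th),z]
for q in(1.571,1.54,1.50): print(q,"scene up/down",proj(F1,pt(q,100,37)),proj(F2,pt(q,100,33)),"top",(proj(T,pt(q,100,60))-[215,140]+.5)*6-.5)
# strap axis and lever axis from top view
g=cv2.cvtColor(T["color"],cv2.COLOR_BGR2GRAY)
P=lambda u,v,z: ray(T,(u+.5)/6-.5+215,(v+.5)/6-.5+140,z)[:2]
v=P(342,283,60)-post; print("q screw",(np.arctan2(v[1],v[0])-a-np.pi)%6.283,np.hypot(*v))
l=P(80,178,82)-post; print("q lever",(np.arctan2(l[1],l[0])-a)%6.283)
v=P(342,283,60)-P(80,178,82);print("q both",(np.arctan2(v[1],v[0])-a-np.pi)%6.283)
E
```

```text
foot px [253.16037736 213.88679245] [249.77272727 210.09415584]
1.571 scene up/down [254.04998567 212.77988524] [254.06296896 213.87119772] top [348.45548101 276.33379087]
1.54 scene up/down [254.65655277 213.0733237 ] [254.66884096 214.16623548] top [346.52933338 281.97609849]
1.5 scene up/down [255.40943352 213.46535228] [255.42085727 214.56039364] top [343.78092512 289.16851289]
q screw 1.5266657894255706 98.00296535658116
q lever 1.523779870144755
q both 1.5257074952451113
```

The screw, the lever and the foot shift all suggest the strap turned back about 0.045 rad off the stop during the last press, when the finger slipped 3 mm sideways. I'll push it back gently against the stop.

```bash
python3 - <<'E'
from bench import arm
from h import *
p,O=strap_pose(1.5,85,50,200); O=ori(np.pi/2+a); arm.move_ptp(p,O)
p[2]=53; arm.move_l(p,vel=150,stop_force=15)
for q in list(np.arange(1.47,1.70,.02)):
    p,_=strap_pose(q,85,26,53); p0,_=strap_pose(np.pi/2,85,26,53)
    th=np.pi*1.5+a; n=np.array([-np.sin(th),np.cos(th),0]); p=p0+n*85*(q-np.pi/2)
    arm.move_l(p,vel=50 if q>1.48 else 80,stop_force=25); s=arm.state(); F=np.array(s["force"])
    print(round(q,2),np.round(F,1),round(np.dot(np.array(s["tool_pos"])-p0,n)/85+np.pi/2,3))
    if np.linalg.norm(F)>18 and q>1.6: break
arm.move_l(np.array(s["tool_pos"])-30*n,vel=100)
p=np.array(arm.state()["tool_pos"]); p[2]=230; arm.move_l(p,vel=220)
arm.move_joints([-1.331,0.053,1.613,0,1.476,.4])
f=arm.grab_frame("top"); np.savez("top3.npz",**f)
cv2.imwrite("pics/t5.png",cv2.resize(f["color"][140:240,215:335],None,fx=6,fy=6,interpolation=cv2.INTER_CUBIC))
f=arm.grab_frame("scene"); np.savez("scene3.npz",**f)
cv2.imwrite("pics/s5.png",cv2.resize(f["color"][160:260,180:310],None,fx=6,fy=6,interpolation=cv2.INTER_CUBIC)); print(arm.state()["t"])
E
```

```text
1.47 [-0.4 -0.3 -0.1] 1.478
1.49 [-1.  -0.5 -0.6] 1.488
1.51 [-0.5 -0.6 -0.3] 1.51
1.53 [-0.6 -0.2 -0.8] 1.531
1.55 [0.7 0.5 0.5] 1.551
1.57 [-3.2  0.6  0.8] 1.564
1.59 [-4.1 -0.   1.9] 1.584
1.61 [-5.1 -1.3  0.5] 1.607
1.63 [-8.9 -0.1  3.1] 1.613
1.65 [-14.1   0.8   8.5] 1.617
1.67 [-18.6   1.7  13.5] 1.619
32.175
```

View pics/t5.png

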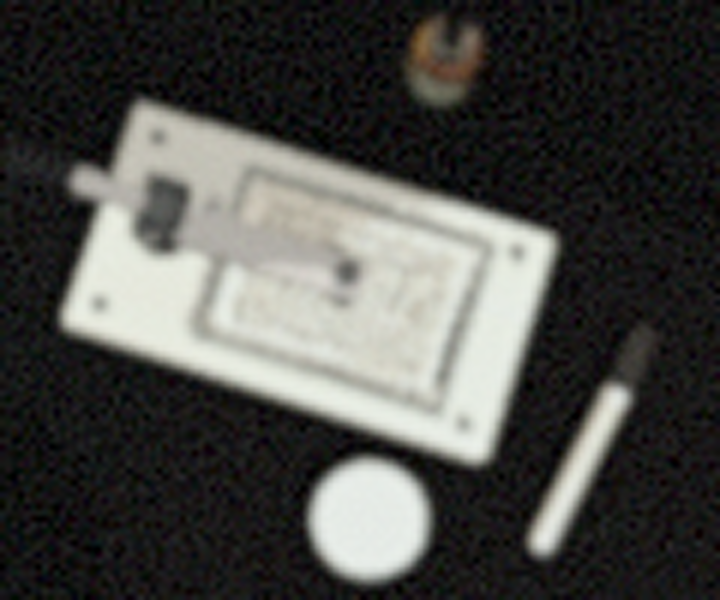

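View pics/s5.png

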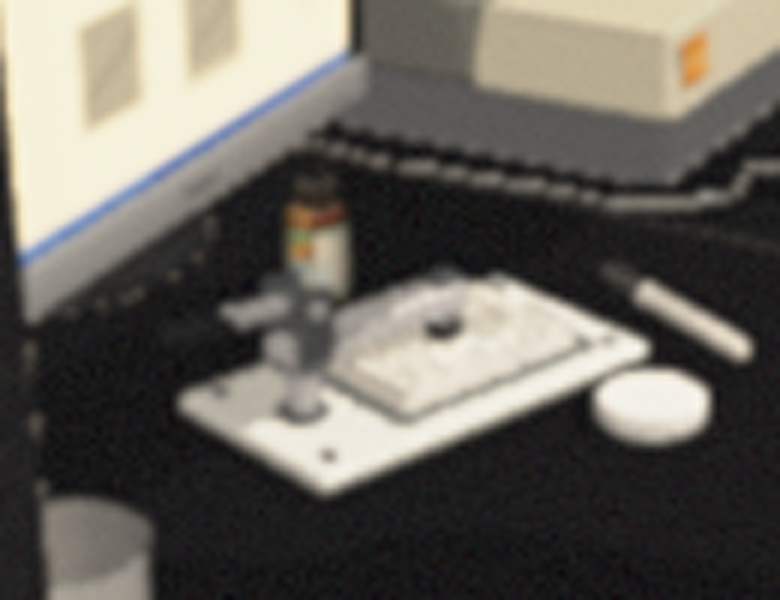

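The screw is now at (346,272), where it should be with the strap at the stop (predicted about (348,276)). The force also rose at the same finger position as in the first push to the stop. The lever is still down, the plate is seated and the bystanders haven't moved.

```bash
python3 -c "
from bench import arm
print(arm.hand_in())"
```

```text
the job is handed in; nothing more can be done
None
```

Handed in at about 32 s: the strap is against its stop, the cam lever is fully down and the plate is seated, but the last lever press turned the strap about 0.045 rad off its stop, so I pushed it back with the clamp already down.

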